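Load a ply blank under the drill bridge and lock it with the cam

ROBOT

A 6-joint arm with a two-finger parallel gripper is mounted at the origin on a cart in front of the work surface, level with it; the furniture and walls round the work are solid. World frame = base frame: x ahead of the robot, y to its left, z up, the work surface at z = 0. Lengths are in m, angles in rad, forces in N, time in s.
With the tool pointing down it reaches from about 0.325 to 0.85 m from the base axis. Payload 15.5 kg.
Tool frame: the origin (TCP) lies midway between the tips of the shut fingers; the grasp point (between the pads) lies r.hold_point_z behind it (r.hold_point_z is the distance from the TCP to the grasp point, in m); z points along the fingers, y is the line along which they close (so a half turn about z gives the same grasp; the last joint's range is limited). The gripper opens to 91 mm and grips with 3 to 60 N. Pads are 32 mm wide; open, the fingers measure 118 mm over their backs; the gripper's body (76 mm by 178 mm) begins 60 mm behind the grasp point.
Start: joints at [-1.298, 0.494, 1.345, -0, 1.302, -0.096], TCP at [0.225, -0.583, 0.214] pointing down, gripper open.
Joint ranges: [-2.91, 2.91], [-0.82, 2.16], [0.22, 2.67], [-1.22, 4.37], [0.12, 2.79], [-3.08, 3.08]. Speed limits (rad/s): [1.89, 1.89, 2.57, 3.01, 3.01, 3.01].

INTERFACE

Orientations are given as a rotation vector (axis times angle).
In Python, from station import r gives the robot as it stands. The module is installed in compiled form; this text tells all that it offers.
- The arm moves only by the shell command python3 -m jog 'ROWS' [FORCE]. ROWS is JSON, a list of rows, each an object with "fingers": the closure, from -1 (fully open) to 1 (shut); "translation": the shift along the tool's x, y, z each as a share of 0.06 m, from -1 to 1, a list of three; "rotation": the turn, a rotation vector about the tool's x, y, z each as a share of 8 degrees, from -1 to 1, a list of three. In form: [{"fingers": fingers, "translation": [x, y, z], "rotation": [wx, wy, wz]}, ...]. A call has 1 to 10 rows; each row shifts and turns the commanded pose from where the row before left it, along the tool's axes as they then stand; what a row does not reach is not made up. A row lasts 1/8 s, in which the tool goes at most 62.5 mm and 10.7 degrees, less where a joint would pass 70% of its speed; a pose out of reach is approached as far as the arm can. A call with a number of a shift or a turn outside -1 to 1 is refused whole. A call with a gripper value outside its range is refused whole. The fingers move at their own pace and stop on an object; FORCE is the grip in N (left out, the last holds). Time passes only in rows, so rows that do not move let the fingers close. It gives the time, the measured TCP pose, the force, the opening and the grip force at its end, in the units of the state.
- r.read_state(): the state, without advancing time (a new reading comes with each control period).
- r.snapshot(name): name is "scene" or "side" or "wrist"; returns the picture (420x560x3 uint8, blue, green, red); there is no depth.
- r.camera_params(name): a dict with "camera_matrix" (3x3 intrinsics, pixels), "rvec" (rotation vector, rad) and "tvec" (3), from world to camera coordinates, as OpenCV has them. Camera axes: x right, y down, z forward; pixel columns grow to the right and rows downward; lengths in m; the calibration is good to about 2 mm. The wrist camera is an equidistant fisheye: a pixel r from the principal point sees the ray r / f radians off the axis. A picture is of the moment at which its call begins: read the wrist's pose just before it. camera_params takes no time and is no camera call; for the wrist camera it gives the pose at the moment of the call.
- r.job_done(): hands the job in; it is judged then, once.
The state is a dict: "time_s": time; "qpos": joint angles; "qvel": joint speeds; "effort": joint torques, N m; "tcp_pos": TCP position; "tcp_rot": TCP orientation; "contact_force": force on the tool from outside, world axes, zero at the start; "ft_torque": the same for the moment, N m; "opening": opening from 0.0 (shut) to 1.0 (fully open); "finger_force": force on a finger pad.
Only numpy, scipy, OpenCV 4.12 (cv2) and the standard library are available. Lean on these libraries where they do the work, as an engineer would, in place of code of your own. Each camera call takes 0.05 s, during which the arm holds its last target. There are 200 camera calls.

TASK

With the fingertips, push the small pale ply blank flat along the bed of the drilling jig, under its low drill bridge, until its leading end meets the metal end stop; then push the red-knobbed cam lever round, clockwise seen from above, until it jams the blank tight against the dark wooden fence, and come away. Nothing is to be picked up: the blank stays down on the bed and must not tip, and the jar, the sanding block and the pencil beside the jig stay where they are.

Things in the scene. Friction and masses are not known exactly. Their poses are not given: they have to be found in the camera images.
- drilling_jig: the jig, fixed to the bench, on a grey-faced ply base 310 x 125 x 15 mm. Origin at bench height below the corner of fence face (y = 0) and stop face (x = 0); x points the way the blank is slid (to the stop), y to the fence, z up. The bed (top of the base) is 15 mm above the origin, x -270 to +40, y -80 to +45 mm; before the bridge only the fence and the cam stand on it
- drill_bridge: metal bridge plate with two drill bushes, fixed across the jig; same origin and axes as the jig. It covers x -40 to -10 mm, y -58 to +25 mm; its underside is 12 mm above the bed (27 mm above the origin), the tops of the bushes 26 mm above the bed. The 9 mm thick blank has 3 mm of headroom under it
- fence_mouth (a point): top edge of the dark wooden fence where its tapered mouth begins, at x = -84, y = 0 of the jig, 12 mm above the bed. From here the straight face runs at y = 0 to x = +28 mm; backwards, towards the start, the face opens away from the blank at 20 degrees for 42 mm (to x = -123, y = +14 mm). All of it is 12 mm high
- spacer_nose (a point): top of the rounded front end of the dark spacer that carries the other side of the bridge, at x = -40, y = -48.5 mm of the jig, 12 mm above the bed; radius 9.5 mm. Fence and spacer stand 39 mm apart, so the blank (35 mm) has 4 mm of side play
- stop_face (a point): middle of the working face of the metal end stop, at x = 0, y = -20 mm of the jig, 6 mm above the bed; the stop is 36 mm wide and 12 mm high
- ply_blank: loose plain ply blank, 35 mm (its x) by 90 mm (its y) by 9 mm thick, about 20 g; origin at the centre of its underside. It starts flat on the bed before the bridge, askew. Home, its length lies along the jig's x with its centre at x = -45, y = -17.5 mm of the jig; its rear end (x = -90 mm) then still stands out 50 mm before the bridge
- cam_lever (a joint): angle of the cam lever, 0 to 1.75 rad, growing clockwise seen from above. At 0 (open) it points from the pivot to -45 degrees in the jig's x-y plane (between +x and -y); at about 1.05 it points to -105 degrees and the cam starts to press a blank that lies at the fence. Pushed on with some 8 N at the knob it jams, at about 1.1 to 1.4, and stays; turning it freely takes 1 N there
- cam_pivot (a point): pivot of the cam lever, fixed on the jig at x = -72, y = -52.1 mm, bed height. The cam under the lever is an eccentric disc 30 mm across, 5 mm off the pivot, 13 mm high; closing, it pushes the blank to the fence and draws it to the stop
- cam_knob (a point): the middle of the red knob that stands upright on the lever's end, 78 mm from the pivot: 19 mm thick, from 26 to 58 mm above the bed (this point 41 mm above the bed); the lever under it is 14 to 21 mm above the bed
- jar_of_nails: bystander: jar with a yellow lid, 63 mm across, 76 mm high, upright on the bench behind the fence; origin at the centre of its underside
- sanding_block_brown: bystander: brown sanding block, 59 x 99 x 33 mm, on the bench beyond the infeed end of the jig, 50 mm or more from its edge; origin at the centre of its underside
- red_pencil: bystander: red carpenter's pencil, 13 x 136 x 7 mm, lying on the bench along the jig's infeed end, on the cam's side; origin at the centre of its underside

How it is judged:
On the way, in this order (a step that is already met when the one before it is completed fails the run):
1. the blank lies flat under the bridge with its leading end at the stop (within 4 mm), the cam not yet jammed on it (x of ply_blank in the frame of drilling_jig above -0.049 m and y of ply_blank in the frame of drilling_jig between -0.024 and -0.0155 m and angle between ply_blank's own z axis and vertical below 0.05 rad), for 0.2 s.
2. the cam lever is turned until it jams the blank against the fence (value of joint cam_lever above 0.95 rad and contact force between cam_lever and ply_blank above 3 N), for 0.2 s.
At the end, for the whole second after the job is handed in: The blank lies flat at rest under the bridge, its leading end within 2.5 mm of the stop and its side within 2 mm of the fence, square to it within 0.04 rad; the cam lever is past 0.95 rad and presses on the blank with more than 3 N (all of step 2 and x of ply_blank in the frame of drilling_jig between -0.0475 and -0.043 m and y of ply_blank in the frame of drilling_jig between -0.0195 and -0.0155 m and angle between the y axis of ply_blank and the x axis of drilling_jig, either way round below 0.04 rad and angle between ply_blank's own z axis and vertical below 0.03 rad and linear speed of ply_blank below 0.01 m/s); the robot touches nothing.
It fails at once if the blank is tipped by more than 0.12 rad (angle between ply_blank's own z axis and vertical above 0.12 rad).
It fails at once if the blank is lifted more than 6 mm off the bed, or falls off it (z of ply_blank in the frame of drilling_jig above 0.021 m or z of ply_blank in the frame of drilling_jig below 0.01 m).
It fails at once if the jar, the sanding block or the pencil is moved by more than 15 mm, or the jar tipped (distance of any of jar_of_nails, sanding_block_brown, red_pencil from where it was at the start of the episode above 0.015 m or angle between jar_of_nails's own z axis and vertical above 0.2 rad).
It also fails if it takes over 67 s, if anything falls off the work surface, if the arm or the gripper's body presses on something with over 40 N, if the wrist force passes 120 N, or if a joint passes its speed limit or range.

## Working session

There is one attempt and no reset: what is moved stays moved. The work goes in short steps, Python scripts to look and compute and a shell command to move; the robot and the scene stay as the last step left them, time stands still between calls to the robot, and variables do not carry over. Pictures are saved under pics/ and viewed, at most 10 in all, crops included, and the job is handed in when it is done.

```bash
mkdir -p pics; python3 - <<'E'
from station import r
import cv2
s=r.read_state();print(s['tcp_pos'],s['tcp_rot'],s['time_s'],r.hold_point_z,s['opening'])
for n in("scene","side"):
    cv2.imwrite(f"pics/{n}0.png",r.snapshot(n));p=r.camera_params(n);print(n,p)
E
```

```text
[ 0.22519673 -0.58260224  0.21332053] [-3.08712900e+00 -5.75724732e-01  1.68072219e-04] 0.0 0.0188 1.003008173490825
scene {'camera_matrix': array([[506.49216132,   0.        , 277.77735711],
       [  0.        , 506.49216132, 211.87105882],
       [  0.        ,   0.        ,   1.        ]]), 'rvec': array([ 0.662893  , -2.37094882,  1.48903103]), 'tvec': array([0.53349809, 0.11989813, 0.99404441])}
side {'camera_matrix': array([[484.3820251 ,   0.        , 273.57412441],
       [  0.        , 484.3820251 , 216.62792737],
       [  0.        ,   0.        ,   1.        ]]), 'rvec': array([ 2.0556421 , -0.21976812,  0.16714082]), 'tvec': array([-0.50793775,  0.17687861,  0.71984396])}
```

View pics/scene0.png

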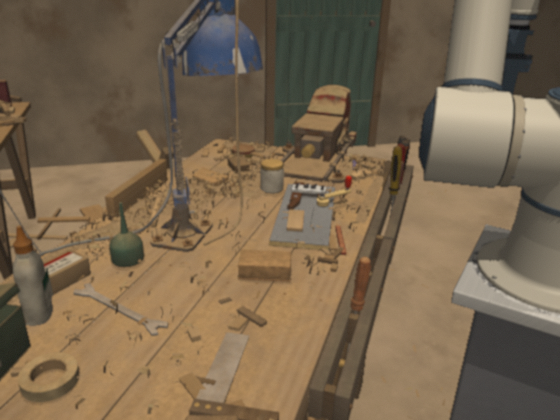

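View pics/side0.png

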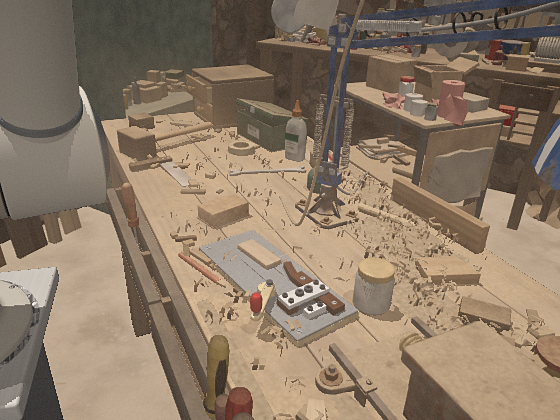

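The side view shows the jig at about (200-357, 232-340), with the knob at (256,302), the blank at (259,253) and the jar at (376,285). In the scene view the jig is at (305,215). I'll enlarge both.

```bash
python3 - <<'E'
import cv2
a=cv2.imread('pics/side0.png')[225:350,170:410];cv2.imwrite('pics/sc.png',cv2.resize(a,(768,400),interpolation=cv2.INTER_CUBIC))
a=cv2.imread('pics/scene0.png')[150:290,230:370];cv2.imwrite('pics/cc.png',cv2.resize(a,(560,560),interpolation=cv2.INTER_CUBIC))
E
```

```text
(no output)
```

View pics/sc.png

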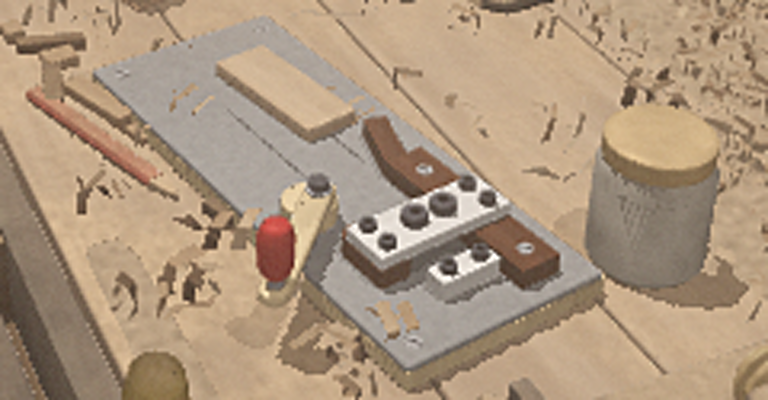

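View pics/cc.png

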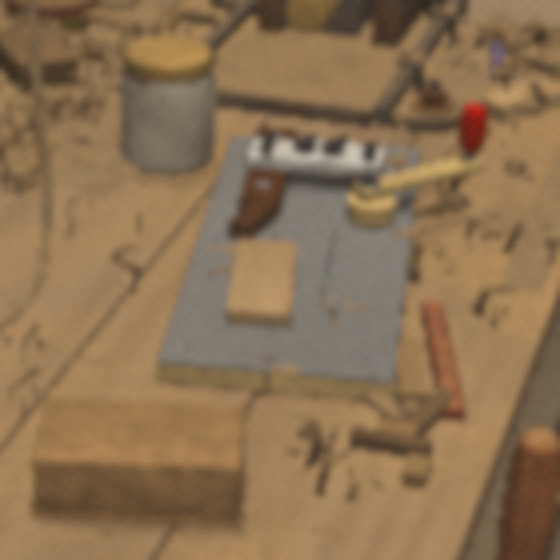

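In the crops the side view shows the base corners at (265,17), (95,73), (408,368) and (603,275), and the blank's top corners at (262,46), (356,106), (308,138) and (217,68). Next I fit the jig pose and the blank.

```bash
cat > h.py <<'E'
import numpy as np,cv2
from scipy.optimize import least_squares
from station import r
C={n:r.camera_params(n) for n in("scene","side")}
def proj(n,P):
    c=C[n];return cv2.projectPoints(np.float64(P).reshape(-1,1,3),c['rvec'],c['tvec'],c['camera_matrix'],None)[0][:,0]
def ray(n,uv,z):
    c=C[n];R=cv2.Rodrigues(c['rvec'])[0];o=-R.T@c['tvec'];d=R.T@np.linalg.inv(c['camera_matrix'])@[*uv,1];return o+d*(z-o[2])/d[2]
def sd(p):return np.array(p)/3.2+[170,225]
def sn(p):return np.array(p)/4+[230,150]
def tf(q,P):
    P=np.atleast_2d(P).astype(float);c,s=np.cos(q[2]),np.sin(q[2]);return np.c_[q[0]+c*P[:,0]-s*P[:,1],q[1]+s*P[:,0]+c*P[:,1],P[:,2]]
E
python3 - <<'E'
from h import *
b=.015
side=[((-.27,.045,b),(265,17)),((-.27,-.08,b),(95,73)),((.04,-.08,b),(408,368)),((.04,.045,b),(603,275))]
scene=[((-.27,.045,b),(160,365)),((-.27,-.08,b),(395,380))]
def res(q,w=1):
    a=[proj('side',tf(q,p))[0]-sd(u) for p,u in side]+[proj('scene',tf(q,p))[0]-sn(u) for p,u in scene];return np.ravel(a)
g=[ray('side',sd(u),b) for _,u in side];print(np.round(g,4))
o=(g[2]+g[3])/2
q0=[o[0],o[1],np.arctan2(*(g[2]-g[1])[[1,0]])]
f=least_squares(res,q0);q=f.x;print('jig',q,np.round(f.fun,1))
for nm,P in dict(knob=(-.072+.078*.7071,-.0521-.078*.7071,.056),mouth=(-.084,0,.027),nose=(-.04,-.0485,.027),pivot=(-.072,-.0521,.036)).items():
    w=tf(q,P);print(nm,w.round(4),'side',(proj('side',w)[0]-[170,225])*3.2,'scene',(proj('scene',w)[0]-[230,150])*4)
bs=[(262,46),(356,106),(308,138),(217,68)];B=np.array([ray('side',sd(u),.024) for u in bs])
c,s=np.cos(q[2]),np.sin(q[2]);Bj=(B[:,:2]-q[:2])@np.array([[c,-s],[s,c]])
print('blank jig',Bj.round(4),Bj.mean(0),[np.linalg.norm(B[i]-B[i-1]).round(4) for i in range(4)])
bs=[(238,240),(295,242),(292,320),(228,317)];B=np.array([ray('scene',sn(u),.024) for u in bs]);Bj2=(B[:,:2]-q[:2])@np.array([[c,-s],[s,c]]);print('scene',Bj2.round(4),Bj2.mean(0))
for n,u in(('lid',(660,133)),):print(n,ray('side',sd(u),.076))
print('sand',ray('scene',sn((140,432)),.033),'pencil',ray('side',sd((32,93)),.005),ray('side',sd((170,193)),.005))
E
```

```text
[[ 0.5231  0.1958  0.015 ]
 [ 0.4106  0.1484  0.015 ]
 [ 0.5263 -0.1331  0.015 ]
 [ 0.6397 -0.0883  0.015 ]]
jig [ 0.58433094 -0.06674648 -1.17986603] [-0.4 -1.  -1.8 -0.9 -0.3  0.6  0.5 -0.8 -0.9 -2.9 -0.2 -1.5]
knob [[ 0.4787 -0.092   0.056 ]] side [289.19223279 254.05114644] scene [463.93414974 121.2601286 ]
mouth [[0.5523 0.0109 0.027 ]] side [383.71468518 161.17365636] scene [278.89801835 194.92995856]
nose [[ 0.5242 -0.0482  0.027 ]] side [359.67281063 234.62096508] scene [364.10079212 171.8473474 ]
pivot [[ 0.5087 -0.02    0.036 ]] side [317.51824868 190.55862915] scene [367.41070734 179.79953668]
blank jig [[-0.2244  0.0139]
 [-0.1395  0.0223]
 [-0.128  -0.0189]
 [-0.2178 -0.0223]] [-0.17741131 -0.00126961] [np.float64(0.0368), np.float64(0.0854), np.float64(0.0428), np.float64(0.0898)]
scene [[-0.1443  0.0174]
 [-0.141  -0.0154]
 [-0.2368 -0.023 ]
 [-0.2394  0.0112]] [-0.19037042 -0.00246792]
lid [ 0.67485915 -0.05899922  0.076     ]
sand [0.47302215 0.29727998 0.033     ] pencil [0.37287017 0.14896005 0.005     ] [0.43967225 0.0343512  0.005     ]
```

```bash
R='{"fingers":0.0,"translation":[0.69,-0.65,0],"rotation":[0,0,0]}'; python3 -m jog '[{"fingers":0.0,"translation":[0.69,-0.65,0],"rotation":[0,0,0]},{"fingers":0.0,"translation":[0.69,-0.65,0],"rotation":[0,0,0]},{"fingers":0.0,"translation":[0.69,-0.65,0],"rotation":[0,0,0]},{"fingers":0.0,"translation":[0.69,-0.65,0],"rotation":[0,0,0]},{"fingers":0.0,"translation":[0.69,-0.65,0],"rotation":[0,0,0]},{"fingers":0.0,"translation":[0.69,-0.65,0],"rotation":[0,0,0]}]'
python3 -m jog '[{"fingers":0.0,"translation":[0.69,-0.65,0],"rotation":[0,0,0]},{"fingers":0.0,"translation":[0.69,-0.65,0],"rotation":[0,0,0]},{"fingers":0.0,"translation":[0.69,-0.65,0],"rotation":[0,0,0]},{"fingers":0.0,"translation":[0.69,-0.65,0],"rotation":[0,0,0]},{"fingers":0.0,"translation":[0.69,-0.65,0],"rotation":[0,0,0]},{"fingers":0.0,"translation":[0.69,-0.65,0],"rotation":[0,0,0]},{"fingers":0.0,"translation":[0,0,0],"rotation":[0,0,0]},{"fingers":0.0,"translation":[0,0,0],"rotation":[0,0,0]}]'
python3 - <<'E'
from station import r
import cv2,pickle
s=r.read_state();p=r.camera_params("wrist");im=r.snapshot("wrist");cv2.imwrite("pics/w1.png",im)
pickle.dump(p,open('w1.pkl','wb'));print(s['tcp_pos'],s['tcp_rot'],p,s['opening'])
E
```

```text
time_s: 0.85
tcp_pos: [0.3731, -0.2734, 0.2138]
tcp_rot: [-3.088, -0.576, 0.0]
contact_force: [1.0, 0.2, 0.3]
opening: 0.502
finger_force: 0.0
time_s: 1.85
tcp_pos: [0.5196, 0.0326, 0.2136]
tcp_rot: [3.088, 0.577, -0.002]
contact_force: [-0.4, -0.4, -0.3]
opening: 0.502
finger_force: 0.0
[0.51956071 0.0325784  0.21358431] [ 3.08807089e+00  5.77242712e-01 -1.52125391e-03] {'camera_matrix': array([[325.1922621 ,   0.        , 276.16209384],
       [  0.        , 325.1922621 , 211.47397828],
       [  0.        ,   0.        ,   1.        ]]), 'rvec': array([-2.4055547 ,  1.64821218,  0.2170697 ]), 'tvec': array([-0.15721821,  0.44955521,  0.51829334])} 0.5015267165574201
```

View pics/w1.png

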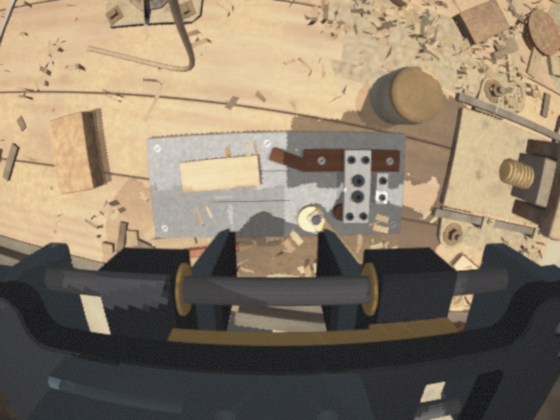

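```bash
python3 - <<'E'
import cv2
a=cv2.imread('pics/w1.png')[120:250,140:410];cv2.imwrite('pics/wc.png',cv2.resize(a,None,fx=2.9,fy=2.9,interpolation=cv2.INTER_CUBIC))
E
```

```text
(no output)
```

View pics/wc.png

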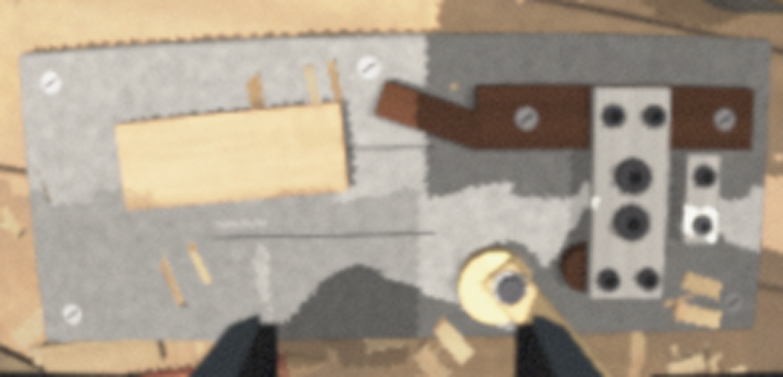

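The wrist crop (x2.9, offset 140,120) shows the fence mouth at (472,148), the fence end at (752,148), the stop face from (687,155) to (686,242), the taper tip at (375,112), and the blank corners at (116,126), (343,101), (348,190) and (126,211). I refit on these.

```bash
cat >> h.py <<'E'
import pickle
def wr(n):
    p=pickle.load(open(n,'rb'));return p
def wproj(p,P):
    return cv2.fisheye.projectPoints(np.float64(P).reshape(1,-1,3),p['rvec'],p['tvec'],p['camera_matrix'],np.zeros(4))[0][0]
def wc(u):return np.array(u)/2.9+[140,120]
E
python3 - <<'E'
from h import *
p=wr('w1.pkl')
W=[((-.27,.045,.015),(22,55)),((.04,.045,.015),(770,38)),((-.27,-.08,.015),(45,342)),((-.084,0,.027),(472,148)),((.028,0,.027),(752,148)),((-.123,.014,.027),(375,112)),((0,-.002,.027),(687,155)),((0,-.038,.027),(686,242))]
f=least_squares(lambda q:np.ravel([wproj(p,tf(q,a))[0]-wc(u) for a,u in W]),[.584,-.067,-1.18],loss='soft_l1')
q=f.x;print('jig',q);print(np.round([wproj(p,tf(q,a))[0]-wc(u) for a,u in W],1))
B=[(116,126),(343,101),(348,190),(126,211)]
l=np.array([(-.045,.0175,.024),(.045,.0175,.024),(.045,-.0175,.024),(-.045,-.0175,.024)])
g=least_squares(lambda b:np.ravel([wproj(p,tf(q,tf(b,a)))[0]-wc(u) for a,u in zip(l,B)]),[-.18,0,0])
print('blank in jig',g.x,np.round(g.fun,1));print(tf(g.x,l))
for nm,P in dict(knob=(-.072+.078*.7071,-.0521-.078*.7071,.056),mouth=(-.084,0,.027),corner=(.04,.045,.015)).items():
    w=tf(q,P);print(nm,w.round(4),'side',(proj('side',w)[0]-[170,225])*3.2)
print('pivot px',(wproj(p,tf(q,(-.072,-.0521,.04)))[0]-[140,120])*2.9)
E
```

```text
jig [ 0.58377824 -0.06612213 -1.17954721]
[[-2.5 -0.7]
 [ 0.9 -0.5]
 [-0.4  0.3]
 [ 1.7  0.5]
 [ 0.4  0.2]
 [-0.4  1. ]
 [ 0.3 -0.6]
 [-0.7 -0. ]]
blank in jig [-0.17916764 -0.00097126  0.0618716 ] [-0.3 -0.4 -0.6  0.1  0.6  0.3  0.3  0.1]
[[-0.2251636   0.01371281  0.024     ]
 [-0.13533581  0.0192777   0.024     ]
 [-0.13317168 -0.01565533  0.024     ]
 [-0.22299947 -0.02122022  0.024     ]]
knob [[ 0.4782 -0.0914  0.056 ]] side [287.77813852 253.40297992]
mouth [[0.5517 0.0115 0.027 ]] side [382.38527253 160.6421629 ]
corner [[ 0.6406 -0.0859  0.015 ]] side [602.99056485 271.76125024]
pivot px [511.25909015 289.23782934]
```

```bash
cat > w.py <<'E'
import numpy as np
from station import r
from scipy.spatial.transform import Rotation as Ro
q=[0.58378,-0.06612,-1.17955]
s=r.read_state();c,n=np.cos(q[2]),np.sin(q[2]);d=s['tcp_pos'][:2]-np.array(q[:2])
J=[c*d[0]+n*d[1],-n*d[0]+c*d[1],s['tcp_pos'][2]]
M=Ro.from_rotvec(s['tcp_rot']).as_matrix();x=M[:,0]
jy=np.arctan2(c,-n)
print('t',s['time_s'],'jig xyz mm',np.round(np.array(J)*1000,1),'yawerr(share)',(np.arctan2(x[1],x[0])-jy)/np.radians(8),'zt',M[:,2].round(3),'F jig',np.round([c*s['contact_force'][0]+n*s['contact_force'][1],-n*s['contact_force'][0]+c*s['contact_force'][1],s['contact_force'][2]],1),'op',s['opening'])
E
python3 -m jog '[{"fingers":0.0,"translation":[0,0,0],"rotation":[0,0,-0.155]},{"fingers":0.0,"translation":[0,0,0],"rotation":[0,0,0]}]'; python3 w.py
```

```text
time_s: 2.15
tcp_pos: [0.5198, 0.0319, 0.214]
tcp_rot: [3.082, 0.608, -0.0]
contact_force: [0.3, -1.0, 0.5]
opening: 0.5
finger_force: 0.0
t 2.15 jig xyz mm [-115.   -21.8  214. ] yawerr(share) -0.010247615669064073 zt [ 0. -0. -1.] F jig [ 1.1 -0.1  0.5] op 0.49953966015794954
```

```bash
python3 -m jog '[{"fingers":0.0,"translation":[0.62,-0.53,0],"rotation":[0,0,0]},{"fingers":0.0,"translation":[0.62,-0.53,0.5],"rotation":[0,0,0]},{"fingers":0.0,"translation":[0,0,0.9],"rotation":[0,0,0]},{"fingers":0.0,"translation":[0,0,0.9],"rotation":[0,0,0]},{"fingers":0.0,"translation":[0,0,0.6],"rotation":[0,0,0]},{"fingers":0.0,"translation":[0,0,0.2],"rotation":[0,0,0]},{"fingers":0.0,"translation":[0,0,0],"rotation":[0,0,0]},{"fingers":0.0,"translation":[0,0,0],"rotation":[0,0,0]}]'; python3 w.py
```

```text
time_s: 3.15
tcp_pos: [0.5656, 0.1197, 0.0294]
tcp_rot: [3.082, 0.609, 0.004]
contact_force: [0.7, -0.3, -0.5]
opening: 0.501
finger_force: 0.0
t 3.15 jig xyz mm [-178.8   54.1   29.4] yawerr(share) -0.007102878567463689 zt [ 0.002  0.    -1.   ] F jig [ 0.5  0.5 -0.5] op 0.5007369268859301
```

```bash
python3 -m jog '[{"fingers":0.0,"translation":[0,0,0.17],"rotation":[0,0,0]},{"fingers":0.0,"translation":[0,0,0],"rotation":[0,0,0]},{"fingers":0.0,"translation":[-0.1,0,0],"rotation":[0,0,0]},{"fingers":0.0,"translation":[-0.1,0,0],"rotation":[0,0,0]},{"fingers":0.0,"translation":[-0.1,0,0],"rotation":[0,0,0]},{"fingers":0.0,"translation":[-0.08,0,0],"rotation":[0,0,0]},{"fingers":0.0,"translation":[-0.08,0,0],"rotation":[0,0,0]},{"fingers":0.0,"translation":[-0.07,0,0],"rotation":[0,0,0]},{"fingers":0.0,"translation":[-0.07,0,0],"rotation":[0,0,0]},{"fingers":0.0,"translation":[0,0,0],"rotation":[0,0,0]}]'; python3 w.py
python3 - <<'E'
from station import r
import cv2,pickle
p=r.camera_params("wrist");im=r.snapshot("wrist");cv2.imwrite("pics/w2.png",im);pickle.dump(p,open('w2.pkl','wb'))
E
```

```text
time_s: 4.4
tcp_pos: [0.531, 0.106, 0.0177]
tcp_rot: [-3.082, -0.609, 0.001]
contact_force: [-0.7, -0.4, -0.5]
opening: 0.493
finger_force: 0.0
t 4.4 jig xyz mm [-179.2   16.8   17.7] yawerr(share) -0.0061050071732679494 zt [-0. -0. -1.] F jig [ 0.1 -0.8 -0.5] op 0.49317410729151046
```

View pics/w2.png

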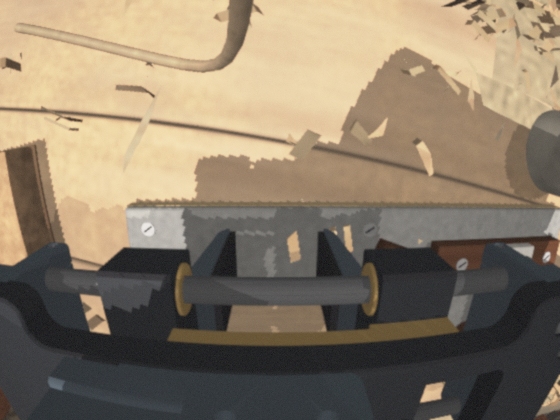

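```bash
python3 -m jog '[{"fingers":0.0,"translation":[-0.047,0,0],"rotation":[0,0,0]},{"fingers":0.0,"translation":[0,0,0],"rotation":[0,0,0]},{"fingers":0.0,"translation":[0.08,0,0],"rotation":[0,0,0]},{"fingers":0.0,"translation":[0.0,0,-0.3],"rotation":[0,0,0]},{"fingers":1,"translation":[0,0,-1],"rotation":[0,0,0]},{"fingers":1,"translation":[-0.3,-0.63,-0.9],"rotation":[0,0,0]},{"fingers":1,"translation":[-0.3,-0.63,0],"rotation":[0,0,0]},{"fingers":1,"translation":[0,0,0],"rotation":[0,0,0]},{"fingers":1,"translation":[0,0,0],"rotation":[0,0,0]}]'; python3 w.py
python3 - <<'E'
from station import r
import cv2,pickle
p=r.camera_params("wrist");im=r.snapshot("wrist");cv2.imwrite("pics/w3.png",im);pickle.dump(p,open('w3.pkl','wb'))
E
```

```text
time_s: 5.58
tcp_pos: [0.4743, 0.1607, 0.1452]
tcp_rot: [3.082, 0.61, 0.001]
contact_force: [-0.2, 0.1, -0.0]
opening: 0.007
finger_force: 0.0
t 5.575 jig xyz mm [-251.5  -14.7  145.2] yawerr(share) -0.0021610693930804808 zt [ 0.001 -0.    -1.   ] F jig [-0.2 -0.1 -0. ] op 0.006931014413619326
```

View pics/w3.png

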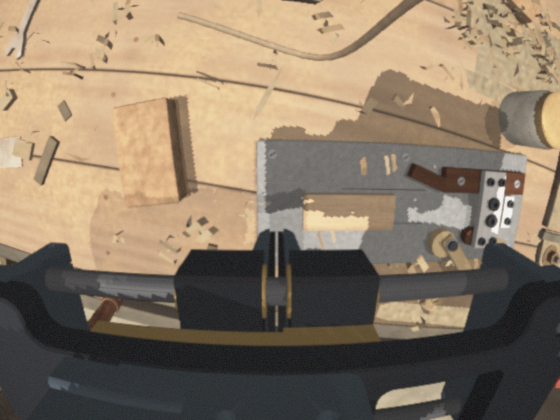

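The blank is now nearly straight, with corners at about (304,195), (395,196), (393,231) and (304,230).

```bash
python3 - <<'E'
from h import *
p=wr('w3.pkl');q=[0.58378,-0.06612,-1.17955]
B=[(304,195),(395,196),(393,231),(304,230)]
l=np.array([(-.045,.0175,.024),(.045,.0175,.024),(.045,-.0175,.024),(-.045,-.0175,.024)])
g=least_squares(lambda b:np.ravel([wproj(p,tf(q,tf(b,a)))[0]-u for a,u in zip(l,B)]),[-.18,-.017,0])
print(g.x,np.round(g.fun,1))
for P in((-.084,0,.027),(-.27,.045,.015),(.028,0,.027)):print(wproj(p,tf(q,P)))
E
```

```text
[-0.18117398 -0.02220276 -0.00734126] [-0.  -0.4  1.4 -0.  -0.1 -0.4 -1.1  0.9]
[[444.6181417  192.36071118]]
[[256.03002175 140.16430431]]
[[523.33081183 194.59884514]]
```

```bash
python3 -m jog '[{"fingers":1,"translation":[-0.12,-0.03,0.6],"rotation":[0,0,0]},{"fingers":1,"translation":[0,0,0.8],"rotation":[0,0,0]},{"fingers":1,"translation":[0,0,0.5],"rotation":[0,0,0]},{"fingers":1,"translation":[0,0,0.2],"rotation":[0,0,0]},{"fingers":1,"translation":[0,0,0],"rotation":[0,0,0]},{"fingers":1,"translation":[0,0,0],"rotation":[0,0,0]}]'; python3 w.py
```

```text
time_s: 6.38
tcp_pos: [0.4672, 0.1596, 0.02]
tcp_rot: [-3.082, -0.609, -0.002]
contact_force: [-0.6, 0.6, 0.4]
opening: 0.008
finger_force: 0.0
t 6.375 jig xyz mm [-253.1  -21.7   20. ] yawerr(share) -0.007387230302518124 zt [ 0.001  0.    -1.   ] F jig [-0.7 -0.3  0.4] op 0.00811460616817722
```

```bash
python3 -m jog '[{"fingers":1,"translation":[0,0.1,0.02],"rotation":[0,0,0]},{"fingers":1,"translation":[0,0.11,0],"rotation":[0,0,0]},{"fingers":1,"translation":[0.01,0.11,0],"rotation":[0,0,0]},{"fingers":1,"translation":[0.01,0.11,0],"rotation":[0,0,0]},{"fingers":1,"translation":[0.01,0.11,0],"rotation":[0,0,0]},{"fingers":1,"translation":[0.01,0.11,0],"rotation":[0,0,0]},{"fingers":1,"translation":[0.01,0.11,0],"rotation":[0,0,0]},{"fingers":1,"translation":[0.01,0.11,0],"rotation":[0,0,0]},{"fingers":1,"translation":[0.01,0.11,0],"rotation":[0,0,0]},{"fingers":1,"translation":[0,0,0],"rotation":[0,0,0]}]'; python3 w.py
python3 - <<'E'
from station import r
import cv2
a=r.snapshot("side");cv2.imwrite("pics/s4.png",cv2.resize(a[225:350,170:410],(768,400),interpolation=cv2.INTER_CUBIC))
E
```

```text
time_s: 7.62
tcp_pos: [0.4929, 0.1064, 0.0179]
tcp_rot: [3.082, 0.609, 0.0]
contact_force: [-0.4, -0.6, -0.9]
opening: 0.004
finger_force: 0.0
t 7.625 jig xyz mm [-194.1  -18.2   17.9] yawerr(share) -0.009641812202224584 zt [ 0. -0. -1.] F jig [ 0.4 -0.6 -0.9] op 0.004113601937899069
```

View pics/s4.png

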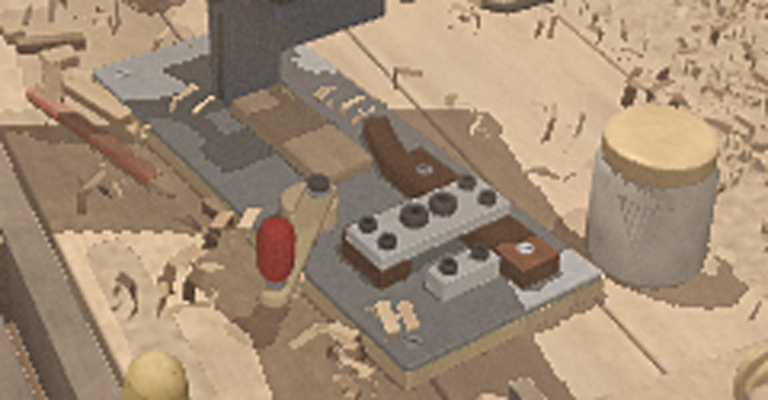

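The blank is pushed straight and its leading end is at the mouth, with top corners at about (375,155) and (308,181). I check these against the calibration.

```bash
python3 - <<'E'
from h import *
q=[0.58378,-0.06612,-1.17955];c,s=np.cos(q[2]),np.sin(q[2])
for u in((375,155),(308,181),(280,84)):
    B=ray('side',sd(u),.024);print((B[:2]-q[:2])@np.array([[c,-s],[s,c]]))
E
```

```text
[-0.09378028  0.00252317]
[-0.09422724 -0.04151816]
[-0.18188513 -0.00061735]
```

```bash
python3 -m jog '[{"fingers":1,"translation":[0,0.1,0],"rotation":[0,0,0]},{"fingers":1,"translation":[0,0.1,0],"rotation":[0,0,0]},{"fingers":1,"translation":[0,0.1,0],"rotation":[0,0,0]},{"fingers":1,"translation":[0,0.1,0],"rotation":[0,0,0]},{"fingers":1,"translation":[0,0,0],"rotation":[0,0,0]}]'; python3 w.py;  python3 -m jog '[{"fingers":1,"translation":[0,0.1,0],"rotation":[0,0,0]},{"fingers":1,"translation":[0,0.1,0],"rotation":[0,0,0]},{"fingers":1,"translation":[0,0.1,0],"rotation":[0,0,0]},{"fingers":1,"translation":[0,0.1,0],"rotation":[0,0,0]},{"fingers":1,"translation":[0,0.1,0],"rotation":[0,0,0]},{"fingers":1,"translation":[0,0.1,0],"rotation":[0,0,0]},{"fingers":1,"translation":[0,0,0],"rotation":[0,0,0]}]'; python3 w.py
```

```text
time_s: 8.3
tcp_pos: [0.502, 0.0842, 0.0179]
tcp_rot: [3.082, 0.608, 0.0]
contact_force: [0.8, 0.1, 0.4]
opening: 0.004
finger_force: 0.0
t 8.3 jig xyz mm [-170.1  -18.3   17.9] yawerr(share) -0.010156577178167824 zt [ 0.  0. -1.] F jig [0.2 0.8 0.4] op 0.003676351682944466
time_s: 9.18
tcp_pos: [0.5157, 0.0509, 0.0179]
tcp_rot: [3.082, 0.609, 0.0]
contact_force: [0.4, 0.1, -0.2]
opening: 0.002
finger_force: 0.0
t 9.175 jig xyz mm [-134.1  -18.3   17.9] yawerr(share) -0.009462540997602603 zt [ 0. -0. -1.] F jig [ 0.1  0.4 -0.2] op 0.0017780551798643246
```

Now 28 mm more, then small steps until the force rises.

```bash
python3 -m jog '[{"fingers":1,"translation":[0,0.1,0],"rotation":[0,0,0]},{"fingers":1,"translation":[0,0.1,0],"rotation":[0,0,0]},{"fingers":1,"translation":[0,0.1,0],"rotation":[0,0,0]},{"fingers":1,"translation":[0,0.08,0],"rotation":[0,0,0]},{"fingers":1,"translation":[0,0.06,0],"rotation":[0,0,0]},{"fingers":1,"translation":[0,0,0],"rotation":[0,0,0]}]'; python3 w.py;  python3 -m jog '[{"fingers":1,"translation":[0,0.03,0],"rotation":[0,0,0]},{"fingers":1,"translation":[0,0,0],"rotation":[0,0,0]}]'; python3 w.py
```

```text
time_s: 9.93
tcp_pos: [0.5257, 0.0267, 0.0179]
tcp_rot: [3.082, 0.609, 0.0]
contact_force: [0.8, 0.1, -0.5]
opening: 0.007
finger_force: 0.0
t 9.925 jig xyz mm [-107.9  -18.3   17.9] yawerr(share) -0.007953208707907597 zt [ 0. -0. -1.] F jig [ 0.2  0.7 -0.5] op 0.006577381495673958
time_s: 10.18
tcp_pos: [0.5262, 0.0252, 0.0179]
tcp_rot: [3.082, 0.609, 0.0]
contact_force: [0.0, -0.0, -0.4]
opening: 0.004
finger_force: 0.0
t 10.175 jig xyz mm [-106.4  -18.4   17.9] yawerr(share) -0.0053777609552135095 zt [ 0. -0. -1.] F jig [ 0.   0.  -0.4] op 0.004422919747578034
```

```bash
for i in 1 2 3; do python3 -m jog '[{"fingers":1,"translation":[0,0.025,0],"rotation":[0,0,0]},{"fingers":1,"translation":[0,0,0],"rotation":[0,0,0]}]' >/dev/null; python3 w.py; done
```

```text
t 10.425 jig xyz mm [-104.8  -18.4   17.9] yawerr(share) -0.006264674902650287 zt [ 0. -0. -1.] F jig [ 0.  -0.2  0.3] op 0.006068251316308362
t 10.675 jig xyz mm [-103.3  -18.4   17.9] yawerr(share) -0.006226313622076012 zt [ 0. -0. -1.] F jig [-0.7 -0.5 -1.3] op 0.00466982130522648
t 10.925 jig xyz mm [-101.8  -18.4   17.9] yawerr(share) -0.006527098199047688 zt [ 0.  0. -1.] F jig [-0.6  0.1 -0.3] op 0.008411336220230808
```

```bash
for i in 1 2; do python3 -m jog '[{"fingers":1,"translation":[0,0.025,0],"rotation":[0,0,0]},{"fingers":1,"translation":[0,0,0],"rotation":[0,0,0]}]' >/dev/null; python3 w.py; done
python3 - <<'E'
from station import r
import cv2
a=r.snapshot("side");cv2.imwrite("pics/s5.png",cv2.resize(a[245:345,210:370],(800,500),interpolation=cv2.INTER_CUBIC))
E
```

```text
t 11.175 jig xyz mm [-100.3  -18.4   17.9] yawerr(share) -0.006145827666083723 zt [ 0.  0. -1.] F jig [-0.6  0.2 -0.4] op 0.005581271121643477
t 11.425 jig xyz mm [-99.7 -18.7  17.9] yawerr(share) -0.0077820398970049245 zt [-0.001  0.001 -1.   ] F jig [-8.7  1.8  2.4] op 0.005225681965977039
```

View pics/s5.png

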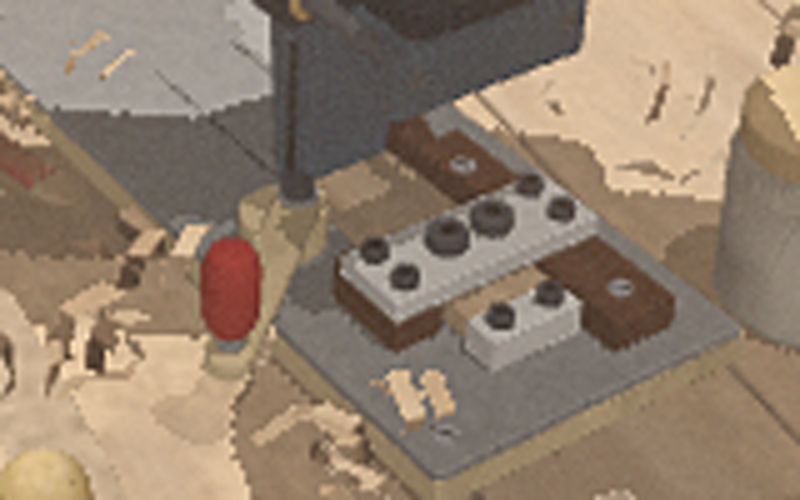

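```bash
python3 -m jog '[{"fingers":1,"translation":[0,0,0],"rotation":[0,0,0]},{"fingers":1,"translation":[0,-0.1,0],"rotation":[0,0,0]},{"fingers":1,"translation":[0,-0.3,0],"rotation":[0,0,0]},{"fingers":1,"translation":[0,0,-0.9],"rotation":[0,0,0]},{"fingers":1,"translation":[0,0,-0.9],"rotation":[0,0,0]},{"fingers":1,"translation":[0,0,0],"rotation":[0,0,0]}]'; python3 w.py
python3 - <<'E'
from h import *
q=[0.58378,-0.06612,-1.17955];c,s=np.cos(q[2]),np.sin(q[2])
def P(n):
    k=C[n];return k['camera_matrix']@np.c_[cv2.Rodrigues(k['rvec'])[0],k['tvec']]
for a,b in(((218,345),(398,145)),((218,345),(405,140)),((238,395),(405,138))):
    X=cv2.triangulatePoints(P('side'),P('scene'),np.float64(a),np.float64(b));X=(X[:3]/X[3]).ravel();print(X,(X[:2]-q[:2])@np.array([[c,-s],[s,c]]))
for z in(.0,.05,.1):X=ray('side',(218,345),z);print(X,(X[:2]-q[:2])@np.array([[c,-s],[s,c]]))
for a in range(-45,-130,-10):print(a,-72+78*np.cos(np.radians(a)),-52.1+78*np.sin(np.radians(a)))
E
```

```text
time_s: 12.22
tcp_pos: [0.5216, 0.0414, 0.1294]
tcp_rot: [3.08, 0.61, 0.01]
contact_force: [-0.1, 0.3, -0.1]
opening: 0.004
finger_force: 0.0
t 12.225 jig xyz mm [-123.1  -16.4  129.4] yawerr(share) -0.0009705789774963283 zt [ 0.006 -0.    -1.   ] F jig [-0.3  0.  -0.1] op 0.003777634434970421
[ 0.40055471 -0.23430851  0.12212498] [ 0.08560797 -0.23351693]
[ 0.39373148 -0.25020961  0.13478579] [ 0.09770552 -0.2458883 ]
[ 0.40834515 -0.30863916  0.12088058] [ 0.15729261 -0.2546605 ]
[ 0.41284519 -0.10416798  0.        ] [-0.03001156 -0.17252728]
[ 0.40741961 -0.15762354  0.05      ] [ 0.01733561 -0.19792767]
[ 0.40199403 -0.2110791   0.1       ] [ 0.06468277 -0.22332805]
-45 -16.845671067449288 -107.2543289325507
-55 -27.261037964618403 -115.99385945454137
-65 -39.03577558422544 -122.7920073888587
-75 -51.81211448200338 -127.44221445054734
-85 -65.20185206568266 -129.80318645115617
-95 -78.79814793431734 -129.80318645115617
-105 -92.18788551799662 -127.44221445054734
-115 -104.96422441577454 -122.7920073888587
-125 -116.7389620353816 -115.99385945454135
```

```bash
python3 -m jog '[{"fingers":1,"translation":[-0.5,0.8,0],"rotation":[0,0,0]},{"fingers":1,"translation":[-0.5,0.8,0],"rotation":[0,0,0]},{"fingers":1,"translation":[-0.5,0.8,0],"rotation":[0,0,0]},{"fingers":1,"translation":[0,0,0.5],"rotation":[0,0,0]},{"fingers":1,"translation":[0,0,0.5],"rotation":[0,0,0]},{"fingers":1,"translation":[0,0,0.35],"rotation":[0,0,0]},{"fingers":1,"translation":[0,0,0],"rotation":[0,0,0]},{"fingers":1,"translation":[0,0,0],"rotation":[0,0,0]}]'; python3 w.py
```

```text
time_s: 13.22
tcp_pos: [0.4916, -0.1265, 0.0452]
tcp_rot: [-3.082, -0.61, 0.0]
contact_force: [-0.3, 0.3, -0.7]
opening: 0.011
finger_force: 0.0
t 13.225 jig xyz mm [  20.7 -108.3   45.2] yawerr(share) -0.0026485478089511858 zt [-0.  0. -1.] F jig [-0.4 -0.1 -0.7] op 0.01072333720530249
```

```bash
python3 -m jog '[{"fingers":1,"translation":[0,-0.15,0],"rotation":[0,0,0]},{"fingers":1,"translation":[0,-0.1,0],"rotation":[0,0,0]},{"fingers":1,"translation":[-0.06,-0.08,0],"rotation":[0,0,0]},{"fingers":1,"translation":[-0.07,-0.08,0],"rotation":[0,0,0]},{"fingers":1,"translation":[-0.06,-0.09,0],"rotation":[0,0,0]},{"fingers":1,"translation":[-0.05,-0.1,0],"rotation":[0,0,0]},{"fingers":1,"translation":[-0.04,-0.1,0],"rotation":[0,0,0]},{"fingers":1,"translation":[-0.03,-0.1,0],"rotation":[0,0,0]},{"fingers":1,"translation":[0,0,0],"rotation":[0,0,0]}]'; python3 w.py
```

```text
time_s: 14.35
tcp_pos: [0.4557, -0.0891, 0.0449]
tcp_rot: [-3.081, -0.61, 0.001]
contact_force: [0.8, -0.5, 0.3]
opening: 0.005
finger_force: 0.0
t 14.35 jig xyz mm [ -27.6 -127.2   44.9] yawerr(share) -0.003771181135942713 zt [-0.  0. -1.] F jig [0.8 0.5 0.3] op 0.004530751690932246
```

```bash
python3 -m jog '[{"fingers":1,"translation":[-0.01,-0.1,0],"rotation":[0,0,0]},{"fingers":1,"translation":[-0.01,-0.1,0],"rotation":[0,0,0]},{"fingers":1,"translation":[0,-0.1,0],"rotation":[0,0,0]},{"fingers":1,"translation":[0,-0.1,0],"rotation":[0,0,0]},{"fingers":1,"translation":[0,-0.1,0],"rotation":[0,0,0]},{"fingers":1,"translation":[0,-0.1,0],"rotation":[0,0,0]},{"fingers":1,"translation":[0,0,0],"rotation":[0,0,0]}]'; python3 w.py
for i in 1 2 3; do python3 -m jog '[{"fingers":1,"translation":[0.005,-0.04,0],"rotation":[0,0,0]},{"fingers":1,"translation":[0,0,0],"rotation":[0,0,0]}]' >/dev/null; python3 w.py; done
```

```text
time_s: 15.22
tcp_pos: [0.441, -0.0563, 0.0449]
tcp_rot: [-3.082, -0.61, 0.0]
contact_force: [-0.7, -0.4, 0.0]
opening: 0.005
finger_force: 0.0
t 15.225 jig xyz mm [ -63.5 -128.2   44.9] yawerr(share) -0.0025706634822534767 zt [-0.  0. -1.] F jig [ 0.1 -0.8  0. ] op 0.005205367207541948
t 15.475 jig xyz mm [ -65.4 -127.9   44.9] yawerr(share) -0.00610362995269147 zt [ 0.  0. -1.] F jig [1.3 0.3 0.3] op 0.004628098162331375
t 15.725 jig xyz mm [ -67.9 -127.6   44.9] yawerr(share) -0.0057862475107642525 zt [-0.  0. -1.] F jig [0.4 0.4 0.9] op 0.003142446416309842
t 15.975 jig xyz mm [ -70.4 -127.3   44.9] yawerr(share) -0.005009042421913816 zt [-0.  0. -1.] F jig [ 0.8  0.1 -0.1] op -0.000502087754665563
```

```bash
for i in 1 2 3 4; do python3 -m jog '[{"fingers":1,"translation":[0.01,-0.04,0],"rotation":[0,0,0]},{"fingers":1,"translation":[0,0,0],"rotation":[0,0,0]}]' >/dev/null; python3 w.py; done
```

```text
t 16.225 jig xyz mm [ -72.8 -126.7   44.9] yawerr(share) -0.0047974774188252 zt [-0.  0. -1.] F jig [ 0.4 -0.7 -0.8] op 0.003220497083222561
t 16.475 jig xyz mm [ -75.2 -126.1   44.9] yawerr(share) -0.004558475543287504 zt [-0.  0. -1.] F jig [ 0.3 -1.   0.4] op 0.0033309136495379456
t 16.725 jig xyz mm [ -77.5 -125.5   44.9] yawerr(share) -0.004679399301643664 zt [-0.  0. -1.] F jig [ 0.7 -0.   0.1] op 0.005198257479895261
t 16.975 jig xyz mm [ -79.9 -124.9   44.9] yawerr(share) -0.0050715717019927066 zt [ 0. -0. -1.] F jig [ 2.1 -1.2  0. ] op 0.006971434335494873
```

```bash
for i in 1 2 3; do python3 -m jog '[{"fingers":1,"translation":[0.01,-0.03,0],"rotation":[0,0,0]},{"fingers":1,"translation":[0,0,0],"rotation":[0,0,0]}]' >/dev/null; python3 w.py; done
```

```text
t 17.225 jig xyz mm [ -81.7 -124.3   44.9] yawerr(share) -0.005108970218311004 zt [-0.  0. -1.] F jig [ 1.8 -1.6  0.3] op 0.005811102522247556
t 17.475 jig xyz mm [ -83.5 -123.7   44.9] yawerr(share) -0.0052016231847451175 zt [-0. -0. -1.] F jig [ 2.4 -2.6 -0.1] op 0.0014502862345112106
t 17.725 jig xyz mm [ -85.2 -123.1   44.9] yawerr(share) -0.005528719552374257 zt [-0. -0. -1.] F jig [ 2.8 -2.1 -0. ] op 0.006134495967117284
```

```bash
for i in 1 2 3; do python3 -m jog '[{"fingers":1,"translation":[0.012,-0.03,0],"rotation":[0,0,0]},{"fingers":1,"translation":[0,0,0],"rotation":[0,0,0]}]' >/dev/null; python3 w.py; done
```

```text
t 17.975 jig xyz mm [ -87.  -122.4   44.9] yawerr(share) -0.005410949149447916 zt [-0. -0. -1.] F jig [ 3.2 -2.9  0.3] op 0.008403482527333092
t 18.225 jig xyz mm [ -88.7 -121.8   44.9] yawerr(share) -0.004377446886235727 zt [-0. -0. -1.] F jig [ 5.8 -3.6  0.8] op 0.0011492447297761605
t 18.475 jig xyz mm [ -90.6 -121.    44.9] yawerr(share) -0.004865271728321519 zt [-0. -0. -1.] F jig [ 3.4 -2.4  0.5] op 0.005712970432791183
```

```bash
for i in 1 2 3; do python3 -m jog '[{"fingers":1,"translation":[0.015,-0.03,0],"rotation":[0,0,0]},{"fingers":1,"translation":[0,0,0],"rotation":[0,0,0]}]' >/dev/null; python3 w.py; done
```

```text
t 18.725 jig xyz mm [ -92.2 -120.1   44.9] yawerr(share) -0.004206284291633751 zt [-0. -0. -1.] F jig [ 6.8 -3.6  1.4] op 0.005760002707919869
t 18.975 jig xyz mm [ -94.2 -119.1   44.9] yawerr(share) -0.0058866986346674055 zt [ 0.  0. -1.] F jig [ 3.4 -2.2  1. ] op 0.0048072798108508745
t 19.225 jig xyz mm [ -96.  -118.2   44.9] yawerr(share) -0.004945981090174414 zt [-0. -0. -1.] F jig [ 4.  -2.2  0.1] op 0.004127470123083467
```

```bash
for i in 1 2 3; do python3 -m jog '[{"fingers":1,"translation":[0.018,-0.025,0],"rotation":[0,0,0]},{"fingers":1,"translation":[0,0,0],"rotation":[0,0,0]}]' >/dev/null; python3 w.py; done; python3 - <<'E'
from h import *
a=r.snapshot("side");cv2.imwrite("pics/s6.png",a)
# red knob centroid in side image vs predicted for lever angles
h=cv2.cvtColor(a,cv2.COLOR_BGR2HSV);m=((h[...,0]<6)|(h[...,0]>174))&(h[...,1]>170)&(h[...,2]>70);m[:240]=0;m[340:]=0;m[:,:180]=0;m[:,320:]=0
n,l,st,ce=cv2.connectedComponentsWithStats(m.astype('uint8'));print([(st[i],ce[i].round(1)) for i in range(1,n) if st[i][4]>15])
q=[0.58378,-0.06612,-1.17955]
for t in np.arange(0,1.76,.1):
    A=-np.pi/4-t
    if t==0 or t>.9: print(round(t,2),proj('side',tf(q,(-.072+.078*np.cos(A),-.0521+.078*np.sin(A),.057)))[0])
E
```

```text
t 19.475 jig xyz mm [ -97.4 -117.2   44.9] yawerr(share) -0.0034814862703747944 zt [-0. -0. -1.] F jig [ 7.  -4.1  0.9] op 0.0010043796385691768
t 19.725 jig xyz mm [ -98.7 -116.2   44.9] yawerr(share) -0.0023801232017471425 zt [-0.    -0.001 -1.   ] F jig [ 9.9 -6.9  0. ] op 0.0023206272887067855
t 19.975 jig xyz mm [-100.5 -114.8   44.9] yawerr(share) -0.007024453863387358 zt [ 0.  0. -1.] F jig [ 1.9 -0.7  1.5] op 0.0017142042843008097
[]
0.0 [259.9396538  303.64923527]
1.0 [222.97302735 284.19062493]
1.1 [221.67679566 281.38637007]
1.2 [220.88535327 278.55236555]
1.3 [220.59416972 275.71931568]
1.4 [220.79329479 272.9163831 ]
1.5 [221.46799607 270.17092785]
1.6 [222.59940577 267.5083236 ]
1.7 [224.16515317 264.95184369]
```

```bash
python3 - <<'E'
from h import *
for f in('pics/side0.png','pics/s6.png'):
    a=cv2.imread(f).astype(int);m=((a[...,2]>1.9*a[...,1])&(a[...,2]>1.9*a[...,0])&(a[...,2]>50)).astype('uint8');m[:240]=0;m[335:]=0;m[:,:180]=0;m[:,320:]=0
    n,l,st,ce=cv2.connectedComponentsWithStats(m);print(f,[(list(st[i]),ce[i].round(1)) for i in range(1,n) if st[i][4]>5])
E
```

```text
pics/side0.png [([np.int32(250), np.int32(293), np.int32(12), np.int32(20), np.int32(155)], array([255.8, 301.1]))]
pics/s6.png []
```

```bash
python3 -m jog '[{"fingers":1,"translation":[0,0.1,0],"rotation":[0,0,0]},{"fingers":1,"translation":[0,0.5,0],"rotation":[0,0,0]},{"fingers":1,"translation":[0,0.3,-0.8],"rotation":[0,0,0]},{"fingers":1,"translation":[0,0,-1],"rotation":[0,0,0]},{"fingers":1,"translation":[-0.3,0.9,-0.5],"rotation":[0,0,0]},{"fingers":1,"translation":[-0.3,0.9,0],"rotation":[0,0,0]},{"fingers":1,"translation":[0,0,0],"rotation":[0,0,0]}]'; python3 w.py; python3 - <<'E'
from h import *
q=[0.58378,-0.06612,-1.17955]
for n in('side','scene'):
    a=r.snapshot(n);cv2.imwrite(f'pics/{n}7.png',a);a=a.astype(int);m=((a[...,2]>1.9*a[...,1])&(a[...,2]>1.9*a[...,0])&(a[...,2]>50)).astype('uint8')
    k,l,st,ce=cv2.connectedComponentsWithStats(m);print(n,[(list(map(int,st[i])),ce[i].round(1)) for i in range(1,k) if st[i][4]>8 and 150<ce[i][0]<420 and 150<ce[i][1]<340])
    for t in (0,1,1.2,1.3,1.4,1.5,1.6):
        A=-np.pi/4-t;print(t,proj(n,tf(q,(-.072+.078*np.cos(A),-.0521+.078*np.sin(A),.057)))[0].round(1))
E
```

```text
time_s: 20.9
tcp_pos: [0.4679, -0.1825, 0.1824]
tcp_rot: [3.082, 0.604, 0.002]
contact_force: [0.2, 1.1, -0.1]
opening: 0.01
finger_force: 0.0
t 20.9 jig xyz mm [  63.4 -151.5  182.4] yawerr(share) -0.03160323084176879 zt [ 0.002 -0.001 -1.   ] F jig [-1.   0.6 -0.1] op 0.0102742287756967
side [([216, 263, 11, 18, 150], array([221.4, 270.7]))]
0 [259.9 303.6]
1 [223.  284.2]
1.2 [220.9 278.6]
1.3 [220.6 275.7]
1.4 [220.8 272.9]
1.5 [221.5 270.2]
1.6 [222.6 267.5]
scene [([401, 146, 5, 15, 43], array([403. , 153.2])), ([345, 191, 7, 14, 83], array([348. , 197.2]))]
0 [346.1 180.1]
1 [354.5 192.2]
1.2 [352.4 194.6]
1.3 [350.8 195.7]
1.4 [348.9 196.7]
1.5 [346.8 197.6]
1.6 [344.3 198.5]
```

```bash
python3 -m jog '[{"fingers":1,"translation":[0.4,-0.9,-0.5],"rotation":[0,0,0]},{"fingers":1,"translation":[0.5,-0.9,0],"rotation":[0,0,0]},{"fingers":1,"translation":[0.5,-0.9,0],"rotation":[0,0,0]},{"fingers":1,"translation":[0,0,0],"rotation":[0,0,0]},{"fingers":1,"translation":[0,0,0],"rotation":[0,0,0]}]'>/dev/null; python3 w.py; python3 - <<'E'
from h import *
q=[0.58378,-0.06612,-1.17955]
p=r.camera_params('wrist');a=r.snapshot('wrist');cv2.imwrite('pics/w8.png',a);pickle.dump(p,open('w8.pkl','wb'))
xs=np.arange(-120,41)/1000;ys=np.arange(20,-71,-1)/1000
X,Y=np.meshgrid(xs,ys);m=wproj(p,tf(q,np.c_[X.ravel(),Y.ravel(),np.full(X.size,.024)])).astype('float32').reshape(*X.shape,2)
o=cv2.remap(a,m,None,cv2.INTER_LINEAR);cv2.imwrite('pics/o8.png',o);np.save('o8.npy',o)
sat=o.max(2).astype(int)-o.min(2)
def show(nm,v,k):print(nm,' '.join(f'{int(round(i))}:{b}' for i,b in zip(v*1000,k)))
for y in(-6,-17,-30):show(f'rear y{y}',xs[15:45],sat[20-y,15:45])
for x in(-80,-60,-48):show(f'fence x{x}',ys[12:32],[tuple(map(int,o[j,x+120])) for j in range(12,32)])
for y in(-12,-17,-25):show(f'stop y{y}',xs[108:130],sat[20-y,108:130])
E
```

```text
t 21.625 jig xyz mm [-99.8 -68.  210.1] yawerr(share) 0.009439716781270919 zt [-0.001  0.    -1.   ] F jig [ 0.6 -0.8  0.2] op 0.0012622705068993266
rear y-6 -105:13 -104:12 -103:11 -102:10 -101:11 -100:11 -99:11 -98:11 -97:11 -96:12 -95:12 -94:11 -93:12 -92:15 -91:24 -90:39 -89:49 -88:52 -87:54 -86:55 -85:54 -84:52 -83:53 -82:53 -81:53 -80:54 -79:55 -78:55 -77:55 -76:53
rear y-17 -105:12 -104:11 -103:12 -102:12 -101:13 -100:12 -99:12 -98:11 -97:13 -96:12 -95:11 -94:10 -93:11 -92:16 -91:29 -90:44 -89:50 -88:52 -87:52 -86:52 -85:54 -84:53 -83:52 -82:52 -81:52 -80:52 -79:52 -78:52 -77:52 -76:51
rear y-30 -105:12 -104:12 -103:12 -102:12 -101:13 -100:12 -99:12 -98:12 -97:11 -96:11 -95:12 -94:11 -93:13 -92:20 -91:35 -90:46 -89:50 -88:52 -87:51 -86:49 -85:53 -84:53 -83:51 -82:51 -81:52 -80:53 -79:53 -78:52 -77:53 -76:51
fence x-80 8:(41, 56, 86) 7:(43, 58, 85) 6:(44, 57, 85) 5:(45, 58, 84) 4:(42, 55, 81) 3:(42, 55, 81) 2:(46, 59, 84) 1:(55, 70, 94) 0:(75, 96, 118) -1:(97, 122, 145) -2:(105, 132, 157) -3:(107, 134, 159) -4:(106, 134, 159) -5:(107, 136, 160) -6:(107, 136, 161) -7:(108, 136, 
[... 503 characters left out ...]
:(65, 89, 133) 4:(62, 84, 127) 3:(61, 82, 121) 2:(52, 71, 104) 1:(51, 63, 86) 0:(67, 80, 98) -1:(92, 113, 134) -2:(108, 135, 159) -3:(112, 141, 168) -4:(111, 140, 167) -5:(109, 139, 165) -6:(110, 138, 165) -7:(111, 138, 165) -8:(111, 138, 164) -9:(109, 137, 163) -10:(109, 137, 162) -11:(109, 136, 162)
stop y-12 -12:13 -11:14 -10:15 -9:18 -8:29 -7:44 -6:52 -5:55 -4:54 -3:53 -2:46 -1:26 0:15 1:11 2:10 3:8 4:4 5:1 6:1 7:3 8:2 9:1
stop y-17 -12:13 -11:13 -10:15 -9:18 -8:29 -7:43 -6:51 -5:51 -4:51 -3:49 -2:41 -1:24 0:15 1:13 2:13 3:14 4:13 5:14 6:14 7:13 8:14 9:15
stop y-25 -12:15 -11:14 -10:15 -9:18 -8:30 -7:45 -6:53 -5:56 -4:55 -3:52 -2:41 -1:25 0:15 1:13 2:15 3:14 4:14 5:14 6:14 7:14 8:14 9:13
```

```bash
python3 - <<'E'
from h import *
q=[0.58378,-0.06612,-1.17955];p=wr('w8.pkl');a=cv2.imread('pics/w8.png')
def L(y,z,xr):
    x=np.arange(*xr,1)/1000;m=wproj(p,tf(q,np.c_[x,np.full(x.size,y/1000),np.full(x.size,z)])).astype('float32')[None]
    print(y,z,' '.join(f'{int(round(i*1000))}:{b[0]},{b[2]}' for i,b in zip(x,cv2.remap(a,m,None,cv2.INTER_LINEAR)[0])))
for y in(-10,-15,-25,-32):L(y,.027,(-7,8))
for y in(6,10,16):L(y,.027,(20,35))
for y in(-60,-30,30):L(y,.015,(32,48))
for y in(-60,-30,0):L(y,.015,(-278,-262))
E
```

```text
-10 0.027 -7:115,166 -6:112,167 -5:112,168 -4:111,167 -3:108,160 -2:105,137 -1:122,140 0:145,158 1:151,163 2:132,140 3:95,99 4:71,72 5:66,65 6:55,54 7:47,46
-15 0.027 -7:110,160 -6:105,158 -5:106,159 -4:105,158 -3:101,148 -2:103,132 -1:122,138 0:150,163 1:169,184 2:169,182 3:154,165 4:139,149 5:134,143 6:128,138 7:126,136
-25 0.027 -7:110,162 -6:108,163 -5:109,164 -4:110,162 -3:107,150 -2:109,137 -1:123,138 0:156,170 1:174,188 2:176,190 3:174,188 4:170,184 5:167,181 6:166,179 7:167,181
-32 0.027 -7:110,160 -6:107,159 -5:105,158 -4:104,152 -3:103,139 -2:104,124 -1:127,139 0:146,158 1:146,157 2:126,135 3:99,104 4:77,78 5:66,67 6:58,58 7:50,48
6 0.027 20:42,80 21:45,83 22:44,83 23:43,83 24:45,83 25:46,81 26:56,86 27:79,98 28:98,109 29:108,115 30:111,117 31:112,118 32:111,117 33:111,123 34:108,134
10 0.027 20:53,89 21:43,84 22:41,83 23:43,83 24:45,84 25:48,85 26:54,86 27:79,99 28:98,109 29:109,116 30:113,119 31:116,122 32:113,120 33:111,124 34:105,132
16 0.027 20:44,77 21:44,77 22:42,76 23:41,76 24:43,77 25:48,80 26:58,85 27:79,94 28:99,109 29:107,114 30:109,115 31:108,115 32:107,115 33:
[... 519 characters left out ...]
,159 44:105,159 45:104,158 46:103,158 47:104,158
-60 0.015 -278:143,216 -277:143,216 -276:143,217 -275:143,217 -274:143,217 -273:141,215 -272:140,213 -271:140,209 -270:143,200 -269:150,186 -268:157,178 -267:161,174 -266:163,173 -265:161,172 -264:161,171 -263:160,170
-30 0.015 -278:149,219 -277:141,209 -276:125,187 -275:109,163 -274:103,154 -273:107,161 -272:123,182 -271:139,204 -270:154,215 -269:166,211 -268:172,197 -267:176,192 -266:178,191 -265:180,192 -264:182,193 -263:182,194
0 0.015 -278:152,224 -277:152,224 -276:152,224 -275:153,224 -274:154,225 -273:154,224 -272:152,223 -271:151,221 -270:153,218 -269:161,206 -268:172,199 -267:181,196 -266:186,198 -265:187,199 -264:186,198 -263:184,196
```

```bash
python3 -c "
from station import r
print(r.job_done())"
```

```text
the job is handed in; nothing more can be done
None
```

The job is handed in, with no verdict returned: the blank measures within about 1 mm of the stop and lies along the fence, and the cam lever stayed at about 1.4 rad after I backed the arm clear. I could not measure the cam's press on the blank; the knob took about 12 N at the end of the push.

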